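# Press the chrome ring home, then free the press jaw

## Robot

A 6-joint arm with a two-finger parallel gripper is mounted at the origin on the work surface. World frame = base frame: x ahead of the robot, y to its left, z up, the work surface at z = 0. Lengths are in mm, angles in rad, forces in N, time in s.
With the tool pointing down it reaches from about 350 to 1000 mm from the base axis. Payload 7.1 kg.
Tool frame: the origin (TCP) lies on the centre line of the jaws, within the pads' length; the fingertips stand 14 mm ahead of it and the grasp point (between the pads) lies 5 mm behind it; y points along the fingers, z is the direction in which the jaws open and shut, and the axes are right-handed (so a half turn about y gives the same grasp; the last joint's range is limited). The gripper opens to 85 mm and grips with 20 to 120 N. Pads are 22 mm wide; open, the fingers measure 114 mm over their backs; the gripper's body (76 mm by 85 mm) begins 54 mm behind the grasp point. The pads swing forward as they close: fully open they stand 13 mm farther back than shut.
Start: joints at [1.307, 0.423, 1.63, -0, 1.089, -0.019], TCP at [151.445, 606.357, 220.519] pointing down, gripper open.
Joint ranges: [-3, 3], [-0.9, 2.11], [0.09, 2.58], [-1.31, 4.45], [0.11, 2.69], [-2.54, 2.54]. Speed limits (rad/s): [2.39, 2.39, 3.01, 3.14, 3.14, 3.14].

## Interface

Orientations are given as a 3x3 rotation matrix whose columns are the frame's x, y, z axes.
In Python, from bench import manip gives the robot as it stands. The module is installed in compiled form; this text tells all that it offers.
- The arm moves only by the shell command python3 -m creep 'ROWS' [OPENING] [FORCE]. ROWS is JSON, a list of rows, each a list of 2 entries, a list of its own where there are three numbers: the shift along the world's x, y, z in mm, then the turn, a rotation vector about the world's x, y, z in degrees. In form: [[[tx, ty, tz], [wx, wy, wz]], ...]. A call has 1 to 8 rows; each row shifts and turns the pose as measured when the row begins; what a row does not reach is not made up. A row lasts 1/8 s, in which the tool goes at most 62.5 mm and 10.7 degrees, less where a joint would pass 70% of its speed; a pose out of reach is approached as far as the arm can. A call is refused whole if a number of a shift passes 62.5 or a number of a turn 10.7, either way. A call with a gripper value outside its range is refused whole. OPENING is the opening in per cent of the stroke, from 0 (shut) to 100 (fully open), set as the call begins (- or left out, the last holds). The fingers move at their own pace and stop on an object; FORCE is the grip in N (left out, the last holds). Time passes only in rows, so rows that do not move let the fingers close. It gives the time, the measured TCP pose, the force and the opening at its end, in the units of the state.
- manip.sense(): the state, without advancing time (a new reading comes with each control period).
- manip.capture(name): name is "scene" or "top"; returns the picture (420x560x3 uint8, red, green, blue); there is no depth.
- manip.calibration(name): a dict with "intrinsics" (3x3 intrinsics, pixels), "xyz" and "orientation" of the camera in the world. Camera axes: x right, y up, looking along -z (the intrinsics and any distortion apply to the point x, -y, -z); pixel columns grow to the right and rows downward; lengths in mm; the calibration is good to about 2 mm. A picture is of the moment at which its call begins. calibration takes no time and is no camera call.
- manip.job_done(): hands the job in, once; it reports no verdict.
The state is a dict: "t": time; "qpos": joint angles; "qvel": joint speeds; "joint_efforts": joint torques, N m; "tool_pos": TCP position; "orientation": TCP orientation; "ft_force": force on the tool from outside, world axes, zero at the start; "torque": the same for the moment, N m; "opening": finger opening in mm.
Only numpy, scipy, OpenCV 4.12 (cv2) and the standard library are available. Lean on these libraries where they do the work, as an engineer would, in place of code of your own. Each camera call takes 0.05 s, during which the arm holds its last target.

## Task

Pump the black lever of the hand press, right down and fully back up each time, until its jaw has pushed the chrome ring fully home against the iron anvil. Then press the red release lever down until the jaw has slid all the way back, and let go of everything.

Things in the scene. Friction and masses are not known exactly. Their poses are not given: they have to be found in the camera images.
- lever_pad (a point): Middle of the top of the black pad (60 x 30 mm) on the pump lever of a fixed iron press (270 x 84 mm, all but the lever under 90 mm high); 120 mm above the desk at rest. Axes at rest: x level along the press, the way the jaw advances; y level, to the red tab's side; z up. Pushed straight down it sinks 58 mm to its stop (4 to 11 N), straying under 10 mm sideways, and springs back up.
- lever (a joint): Pump lever angle, rad: 0 up (rest), 0.56 down at the stop. A full stroke (beyond 0.5) advances the jaw one 9 mm notch; the next is picked up only after the lever is back at 0. At the end of a stroke the jaw runs 4 mm past its notch and falls back on to it. Extra strokes do no harm.
- release_pad (a point): Middle of the top of the red release tab (44 mm along the press x 24 mm), 75 mm above the desk, 40 mm to the side of the lever and 90 mm from the black pad towards the ring. Axes as the black pad's at rest. Pushed down 15 mm to its stop (3 to 5 N), sliding 9 mm in -x, it frees the jaw to spring back within 0.6 s if the lever is up. It twitches as the jaw advances and springs up when let go.
- jaw (a joint): Travel of the aluminium jaw with its pusher tube along the press, m: 0 fully back, 0.039 when it has just pushed the ring home. Catches on 9 mm notches (starts on 0 or 0.009, rests at about 0.036 after the last stroke) until released.
- ring (a joint): Travel of the chrome ring (42 mm across, 8 mm thick) along its black stub towards the anvil, the iron block at the end away from the lever, m: starts at 0 to 0.006, 0.020 when home against the anvil. A stiff sliding fit: it stays where it is pushed.

How it is judged (in metres and radians):
On the way, in this order (a step that is already met when the one before it is completed fails the run):
1. the ring is pushed home (travel above 17 mm) while the black lever is down (beyond 0.25 rad) (value of joint ring above 0.017 m and value of joint lever above 0.25 rad), for 0.04 s.
2. the jaw has slid back to within 4 mm of fully back (value of joint jaw below 0.004 m), for 0.1 s.
At the end, for the whole second after the job is handed in: The ring is home against the anvil (travel above 17 mm), the jaw is back within 4 mm of its rear stop, and the black lever is up (below 0.08 rad) (value of joint ring above 0.017 m and value of joint jaw below 0.004 m and value of joint lever below 0.08 rad); the robot touches nothing.
It also fails if it takes over 45 s, if anything falls off the work surface, if the arm or the gripper's body presses on something with over 40 N, if the wrist force passes 120 N, or if a joint passes its speed limit or range.

## Working session

There is one attempt and no reset: what is moved stays moved. The work goes in short steps, Python scripts to look and compute and a shell command to move; the robot and the scene stay as the last step left them, time stands still between calls to the robot, and variables do not carry over. Pictures are saved under pics/ and viewed, and the job is handed in when it is done.

```bash
mkdir -p pics; python3 - <<'E'
from bench import manip
import cv2
for n in("scene","top"):
    cv2.imwrite(f"pics/{n}0.png",manip.capture(n)[:,:,::-1]); print(n,manip.calibration(n))
s=manip.sense();print(s)
E
```

```text
scene {'intrinsics': array([[455.08154921,   0.        , 279.40303986],
       [  0.        , 455.08154921, 216.05019159],
       [  0.        ,   0.        ,   1.        ]]), 'xyz': array([920.73454241, 109.87011136, 684.55949472]), 'orientation': array([[-0.44159791, -0.77928298,  0.44464517],
       [ 0.89713581, -0.39002468,  0.20743214],
       [ 0.01177425,  0.4905087 ,  0.87135675]])}
top {'intrinsics': array([[388.56120228,   0.        , 281.62821463],
       [  0.        , 388.56120228, 207.33921577],
       [  0.        ,   0.        ,   1.        ]]), 'xyz': array([533.31076765, -31.81793765, 764.58339946]), 'orientation': array([[ 0.02198147,  0.99288667, -0.11701654],
       [-0.99937699,  0.02505474,  0.02485756],
       [ 0.02761256,  0.11639723,  0.99281883]])}
{'t': 0.1, 'qpos': array([ 1.30701192e+00,  4.23789907e-01,  1.63060751e+00,  2.08924748e-05,
        1.08859531e+00, -1.90108322e-02]), 'qvel': array([ 0.00036619, -0.0012845 , -0.00121679, -0.00015732, -0.00089618,
       -0.00028633]), 'joint_efforts': array([ 1.40110251e-04, -5.58425438e+01, -2.82447410e+01, -8.15923977e-05,
        3.06591399e-03, -2.98433883e-05]), 'tool_pos': array([151.30429718, 605.88690994, 219.80990335]), 'orientation': array([[ 9.70189861e-01, -3.82917569e-04,  2.42345799e-01],
       [-2.42346097e-01, -1.34681205e-03,  9.70188928e-01],
       [-4.51081421e-05, -9.99999020e-01, -1.39946198e-03]]), 'ft_force': array([ 0.24047785,  0.13542664, -0.08049696]), 'torque': array([ 0.00857056, -0.01622907,  0.02354614]), 'opening': 85.1371601346127}
```

View pics/scene0.png

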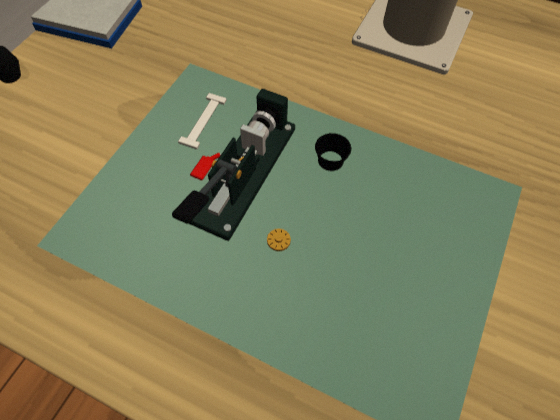

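View pics/top0.png

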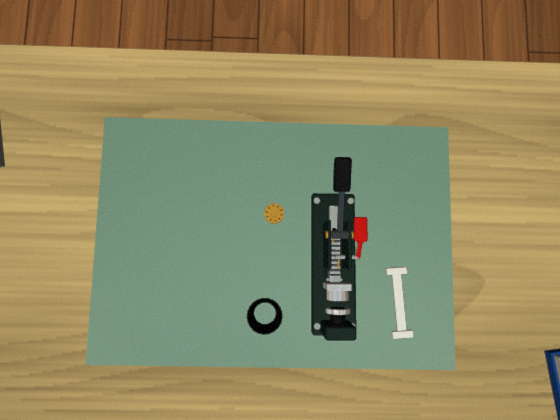

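The top view shows the black pad at about (342,174), the red tab at about (361,229) and the anvil at (340,330). In the scene view the pad is at about (191,207) and the red tab at (205,167). Next I measure by casting rays.

```bash
cat > h.py <<'E'
from bench import manip
import numpy as np, cv2
def ray(n,uv):
    c=manip.calibration(n);K=c["intrinsics"];d=np.linalg.inv(K)@[uv[0],uv[1],1]
    return c["xyz"],c["orientation"]@(d*[1,-1,-1])
def plane(n,uv,z):
    o,d=ray(n,uv);return o+d*(z-o[2])/d[2]
def two(a,b):
    (o1,d1),(o2,d2)=ray("top",a),ray("scene",b)
    s=np.linalg.lstsq(np.c_[d1,-d2],o2-o1,rcond=None)[0]
    p,q=o1+d1*s[0],o2+d2*s[1];return (p+q)/2,np.linalg.norm(p-q)
def blob(m,uv):
    n,l,st,c=cv2.connectedComponentsWithStats(m.astype(np.uint8))
    k=min(range(1,n),key=lambda i:np.hypot(*(c[i]-uv))+ (1e3 if st[i,4]<30 else 0))
    return l==k,st[k],c[k]
E
python3 - <<'E'
from h import *
I={n:cv2.imread(f"pics/{n}0.png").astype(int) for n in("top","scene")}
for n,u in(("top",(361,229)),("scene",(205,167))):
    im=I[n];m,st,c=blob((im[:,:,2]>120)&(im[:,:,1]<60)&(im[:,:,0]<60),u);print(n,st,c)
    cnt=cv2.findContours(m.astype(np.uint8),0,1)[0][0];print(cv2.minAreaRect(cnt), plane(n,c,75))
    im8=im.astype(np.uint8)
t=I["top"].astype(np.uint8);s=I["scene"].astype(np.uint8)
cv2.imwrite("pics/z1.png",cv2.resize(np.clip(t[145:350,290:420].astype(float)*1.5,0,255).astype(np.uint8),None,fx=2.9,fy=2.9,interpolation=2))
cv2.imwrite("pics/z2.png",cv2.resize(np.clip(s[80:245,160:310].astype(float)*1.5,0,255).astype(np.uint8),None,fx=3.6,fy=3.6,interpolation=2))
for n,r in(("top",(150,200,325,365)),("scene",(185,228,165,215))):
    g=I[n].max(2)[r[0]:r[1],r[2]:r[3]]
    print(n);print('\n'.join(''.join(f'{v:4d}' for v in row[::2]) for row in g[::2]))
E
```

```text
top [354 217  13  41 377] [359.81962865 232.07692308]
((360.0, 237.0), (40.0, 12.0), 90.0) [ 573.67882416 -189.58032915   75.        ]
scene [191 153  29  27 339] [203.5280236  165.96460177]
((204.77835083007812, 163.69363403320312), (13.420015335083008, 32.657752990722656), 34.82448959350586) [ 580.90096441 -187.66939604   75.        ]
top
 141 142 142 141 142 144 143 143 143 142 141 147 147 144 145 144 143 143 144 143
 146 145 140 142 146 143 144 143 140 145 145 144 144 141 145 147 143 142 144 144
 141 148 149 146 144 145 144 145 147 148 143 139 141 142 146 144 141 145 146 141
 144 144 142 147 145 132 134 131 129 136 137 132 137 148 143 144 147 142 141 141
 144 143 146 147 140  43  14  17   8   8  12  17  14 122 143 142 146 141 145 143
 146 147 145 148 144  15  23  27  23  22  27  22  21  50 145 147 140 146 145 144
 145 144 138 146 142  16  21  20  13  24  26  26  16  52 144 145 144 145 145 143
 144 143 145 142 109  16  20  27  21  28  27  25  26  74 150 144 144 141 145 147
 142 147 144 147 111  17  23  25  22  24  22  24  22  71 146 141 152 144 146 142
 146 144 143 145 116  22  22
[... 2795 characters left out ...]
46 142 140  11  13   9  12  15  12  14  16  18  16  14  18  42  39  43  43  44  40  40  40  42
 145 144 144 141  62   2   4  11  13   7  11  17  20  16  15  46  42  41  46  36  40  39  39  40  45
 144 146 145 148 143 120  61  10   4   9  17  15  13  15  38  43  43  41  41  45  42  43  38  43  39
 143 144 146 143 143 146 141 127  90  16   5   9  12  13  23  43  41  44  43  42  42  45  43  40  41
 142 142 143 146 145 146 142 146 143 141  95  68  29   6  11  12  24  34  39  40  43  46  40  38  39
 145 146 148 146 142 143 144 137 146 143 143 145 140 110  65   4  16  14  19  32  42  41  42  38  41
 142 142 146 142 142 144 148 144 140 143 145 144 146 140 145 123  67  14  13  11  23  26  39  44  45
```

View pics/z1.png

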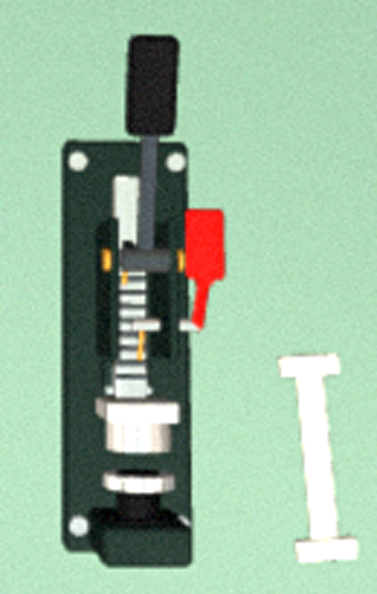

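View pics/z2.png

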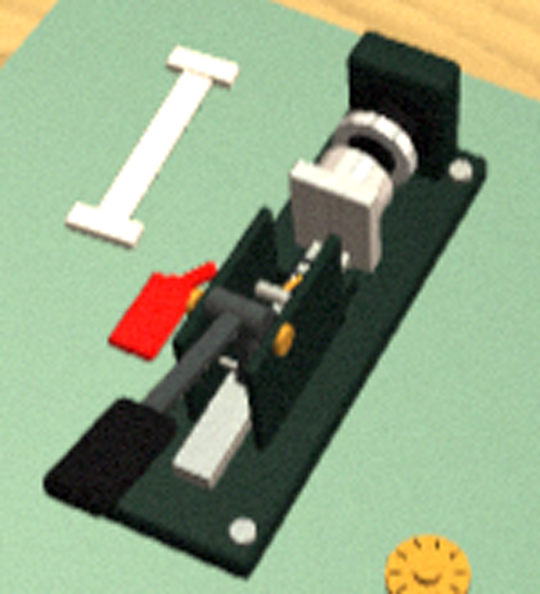

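```bash
python3 - <<'E'
from h import *
p=plane("top",(342.3,174),120);r=plane("top",(360.7,229.2),75)
print(p,r,p-r)
print([plane("top",u,120) for u in((343.5,157),(341.3,191.5),(333.6,174),(351,174))])
print("2view pad",two((342.3,174),(191,203)),"red",two((360.7,229.2),(202.5,167.5)))
# bolts
k=1/2.9;b=[plane("top",(290+a*k,145+c*k),12) for a,c in((77,160),(177,161),(77,525))];print(b, b[0]-b[2])
d=(b[2]-b[0])[:2];d/=np.linalg.norm(d);n=np.array([-d[1],d[0]]);print(d,np.degrees(np.arctan2(d[1],d[0])),"tab in press axes",(r-p)[:2]@d,(r-p)[:2]@n)
E
```

```text
[ 668.77272473 -149.56990985  120.        ] [ 578.85221082 -191.16960421   75.        ] [89.92051391 41.59969436 45.        ]
[array([ 698.30581853, -151.5142994 ,  120.        ]), array([ 638.70622358, -147.98817321,  120.        ]), array([ 668.36318568, -134.7648314 ,  120.        ]), array([ 669.18278163, -164.39370856,  120.        ])]
2view pad (array([ 669.21758652, -149.7719893 ,  117.22370847]), np.float64(0.6499366144874849)) red (array([ 579.24280849, -192.77862939,   65.5926276 ]), np.float64(1.186933685209948))
[array([ 637.87952548, -118.8041698 ,   12.        ]), array([ 638.9450175 , -186.73294398,   12.        ]), array([ 398.10408682, -121.56086398,   12.        ])] [239.77543866   2.75669418   0.        ]
[-0.99993392 -0.01149622] -179.34130040933388 tab in press axes 90.39281100522554 40.56319897916358
```

The tab offset comes out at (90.4, 40.6) mm against the stated (90, 40). The pad measures 60 x 30 mm, so the points hold. Next I shut the gripper and travel over the pad.

```bash
python3 -m creep '[[[32,-47,0],[0,0,-9.5]],[[32,-47,0],[0,0,-9.5]],[[32,-47,0],[0,0,-9.5]],[[32,-47,0],[0,0,-9.5]],[[32,-47,0],[0,0,-9.5]],[[32,-47,0],[0,0,-9.5]],[[32,-47,0],[0,0,-9.5]],[[32,-47,0],[0,0,-9.5]]]' 0 40
```

```text
t: 1.1
tool_pos: [410.4, 220.2, 217.9]
orientation: [[-0.036, -0.002, 0.999], [-0.999, -0.0, -0.036], [0.0, -1.0, -0.002]]
ft_force: [1.0, -0.5, 0.1]
opening: -0.2
```

```bash
python3 -m creep '[[[32,-47,0],[0,0,2]],[[32,-47,0],[0,0,0]],[[32,-47,0],[0,0,0]],[[32,-47,0],[0,0,0]],[[32,-47,-5],[0,0,0]],[[32,-47,-10],[0,0,0]],[[32,-47,-15],[0,0,0]],[[33,-40,-15],[0,0,0]]]'
```

```text
t: 2.1
tool_pos: [673.8, -163.5, 171.4]
orientation: [[-0.004, -0.001, 1.0], [-1.0, 0.0, -0.004], [-0.0, -1.0, -0.001]]
ft_force: [1.4, 0.2, 0.7]
opening: -0.3
```

```bash
python3 -m creep '[[[-5,13,-20],[0,0,0]],[[0,0,-16],[0,0,0]],[[0,0,-16],[0,0,0]],[[0,0,-16],[0,0,0]],[[0,0,-12],[0,0,0]]]'
```

```text
t: 2.72
tool_pos: [672.4, -154.3, 87.9]
orientation: [[-0.007, 0.004, 1.0], [-1.0, -0.001, -0.007], [0.001, -1.0, 0.004]]
ft_force: [1.9, 1.0, 7.4]
opening: 0.4
```

```bash
python3 -m creep '[[[-2,3,-7],[0,0,0]],[[0,0,-4],[0,0,0]],[[0,0,-2],[0,0,0]]]'; python3 - <<'E'
from h import *
for n in("scene","top"):
    im=manip.capture(n)[:,:,::-1]
    c=im[145:350,290:420] if n=="top" else im[80:245,160:310]
    cv2.imwrite(f"pics/{n}1.png",cv2.resize(cv2.convertScaleAbs(c,alpha=1.5),None,fx=2.9,fy=2.9,interpolation=2))
E
```

```text
t: 3.1
tool_pos: [672.4, -152.0, 76.5]
orientation: [[-0.005, 0.009, 1.0], [-1.0, -0.004, -0.005], [0.004, -1.0, 0.009]]
ft_force: [-2.7, 0.8, 7.3]
opening: 0.2
```

View pics/scene1.png

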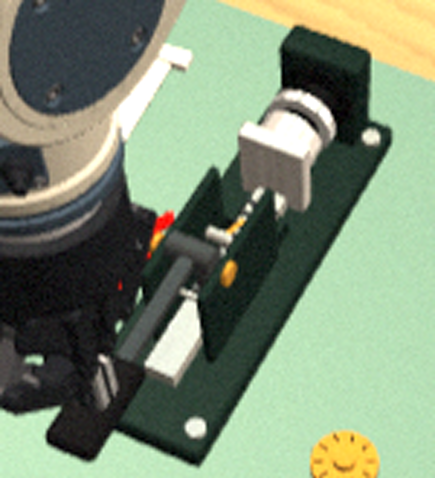

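The lever is down with its pad low at the lower left, and the jaw is closing on the ring. Next I raise fully and stroke again.

```bash
python3 -m creep '[[[-3,2,22],[0,0,0]],[[0,0,22],[0,0,0]],[[0,0,22],[0,0,0]],[[0,0,12],[0,0,0]],[[0,0,0],[0,0,0]]]'; python3 - <<'E'
from h import *
for n in("scene","top"):
    im=manip.capture(n)[:,:,::-1]
    c=im[145:350,290:420] if n=="top" else im[80:245,160:310]
    cv2.imwrite(f"pics/{n}2.png",cv2.resize(cv2.convertScaleAbs(c,alpha=1.5),None,fx=2.9,fy=2.9,interpolation=2))
E
```

```text
t: 3.82
tool_pos: [668.6, -148.9, 160.7]
orientation: [[-0.004, 0.01, 1.0], [-1.0, -0.004, -0.004], [0.004, -1.0, 0.01]]
ft_force: [-0.6, -1.1, 0.4]
opening: 0.5
```

View pics/scene2.png

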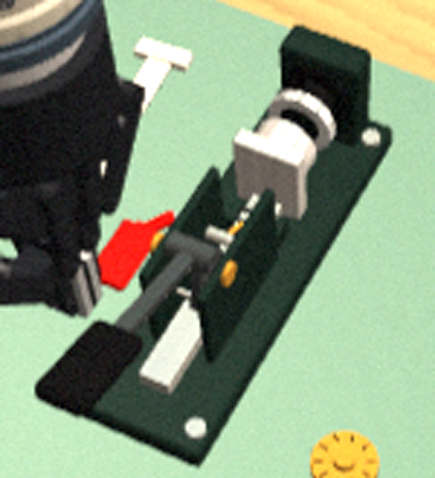

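View pics/top2.png

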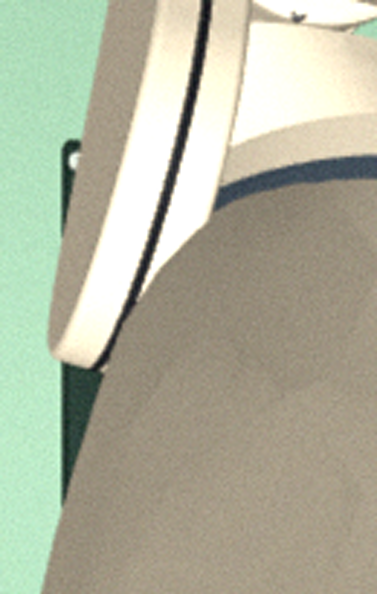

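In the raised view the jaw's left edge is at about (236,135), the same as before the stroke. It advanced but was probably short of a notch. I'll press deeper and watch the force.

```bash
python3 -m creep '[[[0,0,-22],[0,0,0]],[[0,-1,-22],[0,0,0]],[[0,0,-22],[0,0,0]],[[0,0,-14],[0,0,0]],[[0,0,-8],[0,0,0]],[[0,0,-5],[0,0,0]]]'; 
```

```text
t: 4.68
tool_pos: [669.0, -149.8, 62.3]
orientation: [[-0.004, 0.009, 1.0], [-1.0, -0.004, -0.004], [0.004, -1.0, 0.009]]
ft_force: [-2.7, -0.4, 8.3]
opening: 0.1
```

```bash
python3 -m creep '[[[0,0,-4],[0,0,0]],[[0,0,-3],[0,0,0]]]'; python3 - <<'E'
from h import *
for n in("scene",):
    im=manip.capture(n)[:,:,::-1]
    c=im[145:350,290:420] if n=="top" else im[80:245,160:310]
    cv2.imwrite(f"pics/{n}3.png",cv2.resize(cv2.convertScaleAbs(c,alpha=1.5),None,fx=2.9,fy=2.9,interpolation=2))
E
```

```text
t: 4.92
tool_pos: [667.7, -149.9, 54.6]
orientation: [[-0.004, 0.006, 1.0], [-1.0, -0.004, -0.004], [0.004, -1.0, 0.006]]
ft_force: [-2.2, 0.4, 8.2]
opening: -0.0
```

View pics/scene3.png

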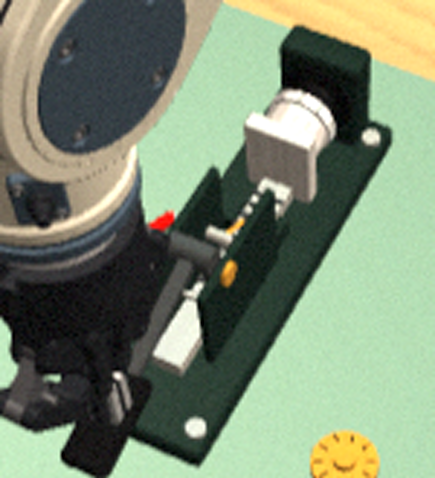

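The jaw is now close to the ring (left edge at about 247) and the lever is lower. The stop isn't felt yet, so I continue gently.

```bash
python3 -m creep '[[[0,0,-3],[0,0,0]],[[0,0,-3],[0,0,0]]]'; python3 -c "
from bench import manip
s=manip.sense();print(s['ft_force'],s['tool_pos'])"
```

```text
t: 5.22
tool_pos: [667.6, -150.0, 52.9]
orientation: [[-0.004, 0.004, 1.0], [-1.0, -0.004, -0.004], [0.004, -1.0, 0.004]]
ft_force: [-11.8, 2.7, 35.5]
opening: 0.1
[-11.82381075   2.6888105   35.52105319] [ 667.61163274 -149.95507355   52.85789788]
```

```bash
python3 -m creep '[[[0,0,-3],[0,0,0]],[[0,0,-2],[0,0,0]]]'; python3 - <<'E'
from h import *
for n in("scene",):
    im=manip.capture(n)[:,:,::-1]
    cv2.imwrite(f"pics/{n}4.png",cv2.resize(cv2.convertScaleAbs(im[80:280,130:310],alpha=2),None,fx=2.9,fy=2.9,interpolation=2))
E
```

```text
t: 5.48
tool_pos: [667.6, -149.9, 53.6]
orientation: [[-0.004, 0.004, 1.0], [-1.0, -0.004, -0.004], [0.004, -1.0, 0.004]]
ft_force: [-6.1, 1.7, 18.9]
opening: 0.0
```

View pics/scene4.png

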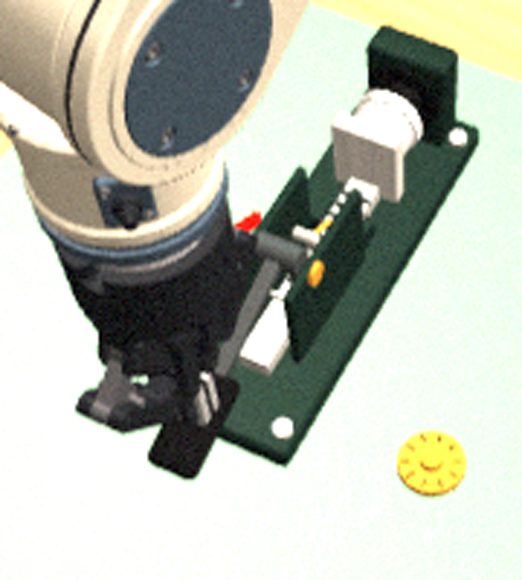

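The hard stop is reached at TCP z of about 53.5, and the jaw touches the ring. Now up, and check that the notch holds.

```bash
python3 -m creep '[[[0,0,20],[0,0,0]],[[0,0,24],[0,0,0]],[[0,0,24],[0,0,0]],[[0,0,22],[0,0,0]],[[0,0,0],[0,0,0]]]'; python3 - <<'E'
from h import *
for n in("scene",):
    im=manip.capture(n)[:,:,::-1]
    c=im[145:350,290:420] if n=="top" else im[80:245,160:310]
    cv2.imwrite(f"pics/{n}5.png",cv2.resize(cv2.convertScaleAbs(c,alpha=1.5),None,fx=2.9,fy=2.9,interpolation=2))
E
```

```text
t: 6.15
tool_pos: [665.8, -149.4, 144.3]
orientation: [[-0.004, -0.001, 1.0], [-1.0, -0.002, -0.004], [0.002, -1.0, -0.001]]
ft_force: [0.2, 0.6, 0.0]
opening: -0.1
```

View pics/scene5.png

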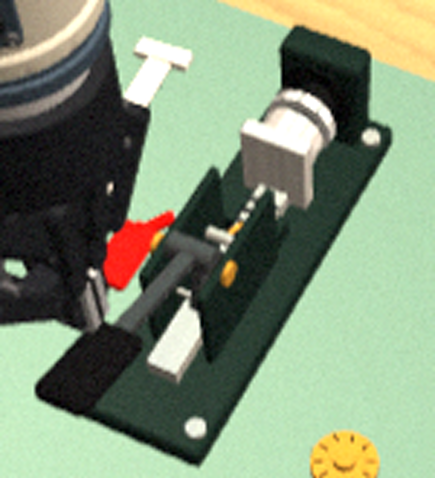

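The jaw caught its notch (edge moved from 236 to about 244) and the lever is back up. On to the next stroke.

```bash
python3 -m creep '[[[2,0,-22],[0,0,0]],[[0,0,-22],[0,0,0]],[[0,0,-20],[0,0,0]],[[0,0,-14],[0,0,0]],[[0,0,-7],[0,0,0]],[[0,0,-4],[0,0,0]]]'
```

```text
t: 6.95
tool_pos: [667.4, -149.2, 51.7]
orientation: [[-0.004, -0.005, 1.0], [-1.0, -0.002, -0.004], [0.002, -1.0, -0.005]]
ft_force: [-21.0, 5.9, 66.3]
opening: -0.3
```

At the stop, but too hard (66 N). I'll ease off and use a shallower bottom next time.

```bash
python3 -m creep '[[[0,0,20],[0,0,0]],[[0,0,24],[0,0,0]],[[0,0,24],[0,0,0]],[[0,0,20],[0,0,0]],[[0,0,0],[0,0,0]]]'
```

```text
t: 7.58
tool_pos: [664.4, -148.4, 135.7]
orientation: [[-0.004, -0.013, 1.0], [-1.0, 0.0, -0.004], [-0.0, -1.0, -0.013]]
ft_force: [-0.6, 0.6, 0.2]
opening: 0.1
```

```bash
python3 - <<'E'
from h import *
for n in("scene",):
    im=manip.capture(n)[:,:,::-1]
    c=im[145:350,290:420] if n=="top" else im[80:245,160:310]
    cv2.imwrite(f"pics/{n}6.png",cv2.resize(cv2.convertScaleAbs(c,alpha=1.5),None,fx=2.9,fy=2.9,interpolation=2))
E
```

```text
(no output)
```

View pics/scene6.png

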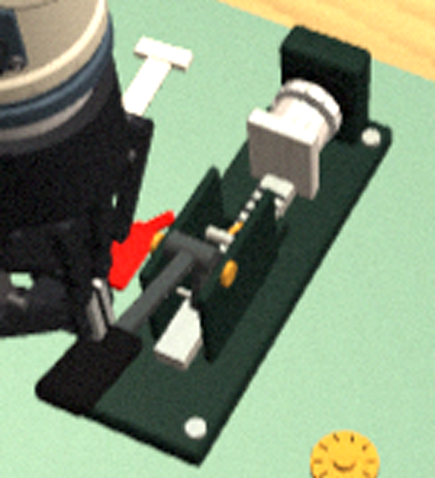

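The jaw moved another notch (edge at about 250) and the ring moved with it. Next stroke.

```bash
python3 -m creep '[[[3,0,-22],[0,0,0]],[[0,0,-22],[0,0,0]],[[0,0,-20],[0,0,0]],[[0,0,-9],[0,0,0]],[[0,0,-4],[0,0,0]],[[0,0,-2],[0,0,0]]]'
```

```text
t: 8.38
tool_pos: [667.7, -148.4, 52.4]
orientation: [[-0.003, -0.016, 1.0], [-1.0, 0.001, -0.003], [-0.001, -1.0, -0.016]]
ft_force: [-12.1, 2.6, 43.0]
opening: -0.2
```

```bash
python3 -m creep '[[[0,0,20],[0,0,0]],[[0,0,24],[0,0,0]],[[0,0,24],[0,0,0]],[[0,0,22],[0,0,0]],[[0,0,0],[0,0,0]]]'
```

```text
t: 9.0
tool_pos: [664.8, -147.6, 137.6]
orientation: [[-0.003, -0.024, 1.0], [-1.0, 0.003, -0.003], [-0.003, -1.0, -0.024]]
ft_force: [-0.5, -1.0, -0.1]
opening: 0.3
```

```bash
python3 - <<'E'
from h import *
for n in("scene",):
    im=manip.capture(n)[:,:,::-1]
    c=im[145:350,290:420] if n=="top" else im[80:245,160:310]
    cv2.imwrite(f"pics/{n}7.png",cv2.resize(cv2.convertScaleAbs(c,alpha=1.5),None,fx=2.9,fy=2.9,interpolation=2))
E
```

```text
(no output)
```

View pics/scene7.png

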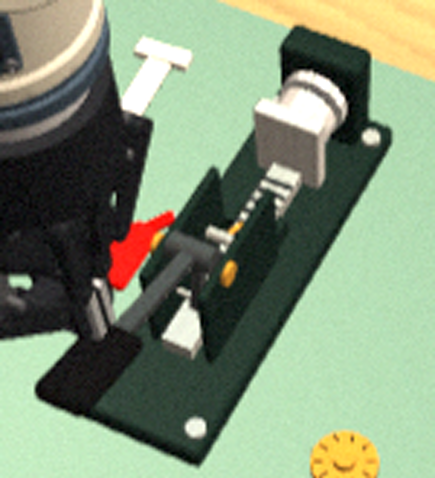

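```bash
python3 -m creep '[[[3,0,-22],[0,-1.4,0]],[[0,0,-22],[0,0,0]],[[0,0,-20],[0,0,0]],[[0,0,-10],[0,0,0]],[[0,0,-5],[0,0,0]],[[0,0,-2],[0,0,0]]]'
```

```text
t: 9.8
tool_pos: [666.1, -147.4, 53.1]
orientation: [[-0.003, -0.006, 1.0], [-1.0, 0.004, -0.003], [-0.004, -1.0, -0.006]]
ft_force: [-9.9, 3.0, 36.8]
opening: 0.3
```

```bash
python3 -m creep '[[[0,0,20],[0,0,0]],[[0,0,24],[0,0,0]],[[0,0,24],[0,0,0]],[[0,0,22],[0,0,0]],[[0,0,0],[0,0,0]]]'
```

```text
t: 10.42
tool_pos: [662.4, -146.6, 138.5]
orientation: [[-0.003, -0.015, 1.0], [-1.0, 0.006, -0.003], [-0.006, -1.0, -0.015]]
ft_force: [0.8, -0.0, 0.1]
opening: -0.3
```

```bash
python3 - <<'E'
from h import *
for n in("scene",):
    im=manip.capture(n)[:,:,::-1]
    c=im[145:350,290:420] if n=="top" else im[80:245,160:310]
    cv2.imwrite(f"pics/{n}8.png",cv2.resize(cv2.convertScaleAbs(c,alpha=1.5),None,fx=2.9,fy=2.9,interpolation=2))
E
```

```text
(no output)
```

View pics/scene8.png

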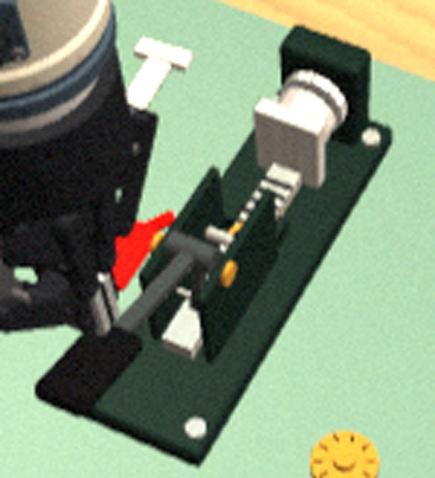

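The jaw didn't move from the previous picture, so it is probably at its last notch. I'll check with one more stroke from a clearly higher lift.

```bash
python3 -m creep '[[[4,-2,15],[0,-0.8,0]],[[2,0,0],[0,0,0]],[[0,0,-20],[0,0,0]],[[0,0,-22],[0,0,0]],[[0,0,-20],[0,0,0]],[[0,0,-20],[0,0,0]],[[0,0,-8],[0,0,0]],[[0,0,-4],[0,0,0]]]'; python3 -m creep '[[[0,0,-2],[0,0,0]]]'
```

```text
t: 11.48
tool_pos: [666.1, -148.4, 52.3]
orientation: [[-0.003, -0.009, 1.0], [-1.0, 0.007, -0.003], [-0.007, -1.0, -0.009]]
ft_force: [-16.3, 5.1, 59.6]
opening: -0.1
t: 11.6
tool_pos: [666.1, -148.4, 53.4]
orientation: [[-0.003, -0.009, 1.0], [-1.0, 0.007, -0.003], [-0.007, -1.0, -0.009]]
ft_force: [-8.7, 2.8, 28.8]
opening: 0.2
```

```bash
python3 - <<'E'
from h import *
im=manip.capture("scene")[:,:,::-1]
cv2.imwrite("pics/scene9.png",cv2.resize(cv2.convertScaleAbs(im[80:245,160:310],alpha=1.5),None,fx=2.9,fy=2.9,interpolation=2))
E
python3 -m creep '[[[0,0,20],[0,0,0]],[[0,0,24],[0,0,0]],[[0,0,24],[0,0,0]],[[0,0,24],[0,0,0]],[[0,0,15],[0,0,0]],[[0,0,0],[0,0,0]]]'; python3 - <<'E'
from h import *
im=manip.capture("scene")[:,:,::-1]
cv2.imwrite("pics/scene10.png",cv2.resize(cv2.convertScaleAbs(im[80:245,160:310],alpha=1.5),None,fx=2.9,fy=2.9,interpolation=2))
a=[cv2.imread(f"pics/scene{i}.png")[:478,:435] for i in(9,10)]
cv2.imwrite("pics/pair.png",cv2.resize(np.hstack([x[40:280,180:420] for x in a]),None,fx=1.6,fy=1.6))
E
```

```text
t: 12.4
tool_pos: [662.6, -147.5, 156.4]
orientation: [[-0.003, -0.018, 1.0], [-1.0, 0.009, -0.002], [-0.009, -1.0, -0.018]]
ft_force: [-0.0, -0.8, 0.7]
opening: 0.2
```

View pics/pair.png

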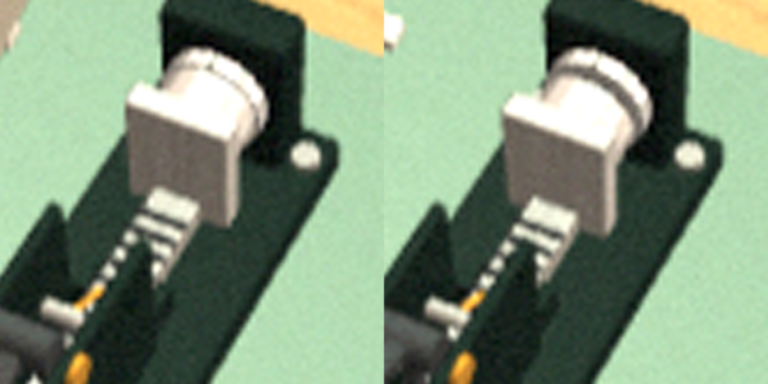

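At the stroke's end the ring sits flush against the anvil (left half). When the lever is up, the jaw falls back about 3 mm and a gap opens behind the ring (right half). The ring is home, so now to the red tab.

```bash
python3 -m creep '[[[-20,-15,10],[0.4,-1,0]],[[-22,-15,0],[0,0,0]],[[-22,-15,0],[0,0,0]],[[-18,-3,-20],[0,0,0]],[[0,0,-20],[0,0,0]],[[0,0,-15],[0,0,0]],[[0,0,0],[0,0,0]]]'; python3 - <<'E'
from h import *
im=manip.capture("scene")[:,:,::-1]
cv2.imwrite("pics/scene11.png",cv2.resize(cv2.convertScaleAbs(im[80:245,160:310],alpha=1.5),None,fx=2.9,fy=2.9,interpolation=2))
E
```

```text
t: 13.32
tool_pos: [572.3, -194.8, 99.3]
orientation: [[-0.002, -0.015, 1.0], [-1.0, 0.021, -0.002], [-0.021, -1.0, -0.015]]
ft_force: [-0.8, 0.1, 0.2]
opening: 0.2
```

View pics/scene11.png

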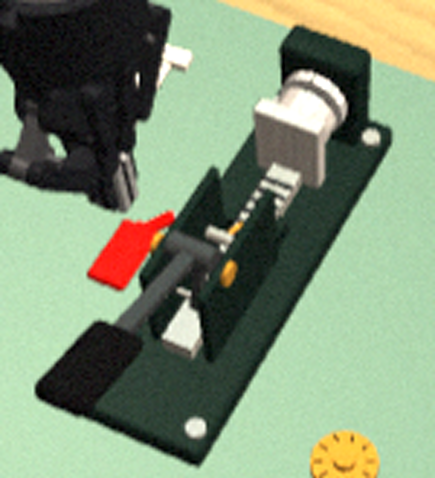

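The fingertips hover at about (125,205), just above and ringwards of the tab. I'll shift +8 mm in x and descend, watching the force.

```bash
python3 -m creep '[[[9,1,-6],[-1.2,-0.9,0]],[[0,0,-8],[0,0,0]],[[0,0,-6],[0,0,0]],[[0,0,-5],[0,0,0]],[[0,0,-4],[0,0,0]]]'
```

```text
t: 14.0
tool_pos: [584.3, -193.8, 70.8]
orientation: [[-0.001, 0.007, 1.0], [-1.0, -0.003, -0.001], [0.003, -1.0, 0.007]]
ft_force: [-0.2, 0.5, 0.3]
opening: -0.5
```

```bash
python3 - <<'E'
from h import *
im=manip.capture("scene")[:,:,::-1]
cv2.imwrite("pics/scene12.png",cv2.resize(cv2.convertScaleAbs(im[100:245,150:280],alpha=2),None,fx=4,fy=4,interpolation=2))
E
```

```text
(no output)
```

View pics/scene12.png

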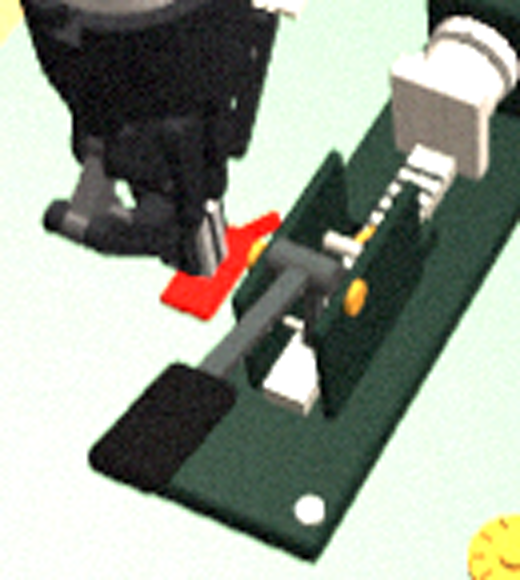

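The fingertips stand right over the middle of the red tab, at about (205,270) in the crop, and the tab isn't yet depressed. I continue down in small steps.

```bash
python3 -m creep '[[[0,0,-3],[0,0,0]],[[0,0,-3],[0,0,0]],[[0,0,-3],[0,0,0]]]'
```

```text
t: 14.42
tool_pos: [585.2, -194.1, 61.7]
orientation: [[-0.001, 0.009, 1.0], [-1.0, -0.003, -0.001], [0.003, -1.0, 0.009]]
ft_force: [1.8, 1.1, 1.3]
opening: -0.4
```

```bash
python3 -m creep '[[[0,0,-3],[0,0,0]],[[0,0,-3],[0,0,0]]]'
```

```text
t: 14.68
tool_pos: [586.7, -194.5, 56.2]
orientation: [[-0.001, 0.012, 1.0], [-1.0, -0.004, -0.001], [0.004, -1.0, 0.012]]
ft_force: [2.7, 1.4, 3.4]
opening: -0.3
```

Contact now (3.4 N); a bit farther.

```bash
python3 -m creep '[[[0,0,-3],[0,0,0]],[[0,0,-3],[0,0,0]]]'
```

```text
t: 14.92
tool_pos: [588.5, -194.6, 50.7]
orientation: [[-0.002, 0.015, 1.0], [-1.0, -0.005, -0.002], [0.005, -1.0, 0.015]]
ft_force: [4.0, 1.8, 4.0]
opening: 0.0
```

```bash
python3 - <<'E'
from h import *
im=manip.capture("scene")[:,:,::-1]
cv2.imwrite("pics/scene13.png",cv2.resize(cv2.convertScaleAbs(im[80:245,150:300],alpha=1.8),None,fx=3.6,fy=3.6,interpolation=2))
E
```

```text
(no output)
```

View pics/scene13.png

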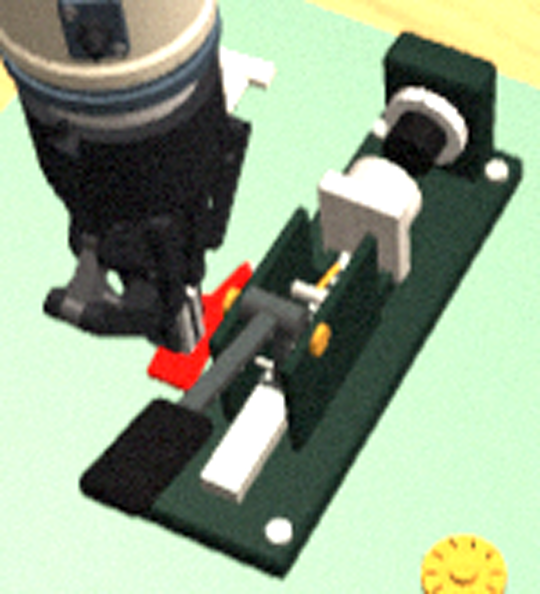

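The jaw has sprung back and the ring stays at the anvil. I hold briefly, then lift off and check.

```bash
python3 -m creep '[[[0,0,-2],[0,0,0]],[[0,0,-1],[0,0,0]],[[0,0,0],[0,0,0]],[[0,0,0],[0,0,0]],[[0,0,0],[0,0,0]],[[0,0,0],[0,0,0]],[[0,0,0],[0,0,0]]]'
```

```text
t: 15.85
tool_pos: [589.2, -194.5, 48.4]
orientation: [[-0.001, 0.017, 1.0], [-1.0, -0.005, -0.001], [0.005, -1.0, 0.017]]
ft_force: [3.1, 1.2, 5.4]
opening: -0.4
```

```bash
python3 -m creep '[[[0,0,15],[0,0,0]],[[0,0,25],[0,0,0]],[[0,0,35],[0,0,0]],[[0,-30,35],[0,0,0]],[[0,-40,25],[0,0,0]],[[0,-40,0],[0,0,0]],[[0,-40,0],[0,0,0]],[[0,-40,0],[0,0,0]]]'; python3 -m creep '[[[0,-50,10],[0,0,0]],[[0,-50,10],[0,0,0]],[[0,-40,0],[0,0,0]],[[0,0,0],[0,0,0]]]'; python3 - <<'E'
from h import *
for n,r in (("scene",(80,245,150,300)),("top",(145,350,290,420))):
    im=manip.capture(n)[:,:,::-1]
    cv2.imwrite(f"pics/{n}14.png",cv2.resize(cv2.convertScaleAbs(im[r[0]:r[1],r[2]:r[3]],alpha=1.5),None,fx=2.9,fy=2.9,interpolation=2))
E
```

```text
t: 16.85
tool_pos: [576.4, -385.0, 187.2]
orientation: [[0.004, -0.008, 1.0], [-1.0, 0.001, 0.004], [-0.001, -1.0, -0.008]]
ft_force: [0.1, 1.4, 0.4]
opening: -0.3
t: 17.35
tool_pos: [569.2, -529.9, 206.6]
orientation: [[0.0, -0.019, 1.0], [-1.0, 0.007, 0.0], [-0.007, -1.0, -0.019]]
ft_force: [-0.3, 0.8, -0.8]
opening: -0.0
```

View pics/scene14.png

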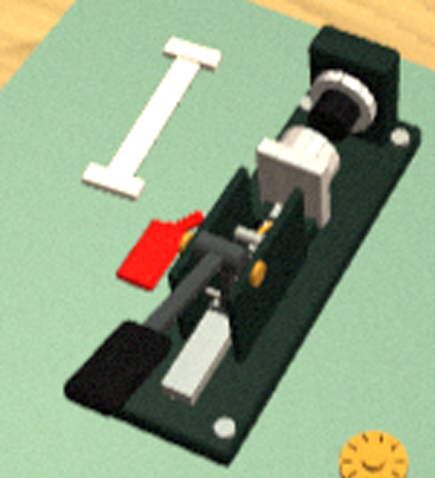

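View pics/top14.png

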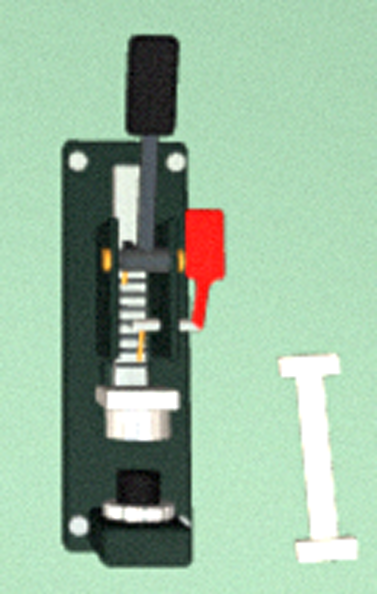

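The top view confirms the end state. The jaw is about 8 mm farther back than at the start (it began on the 9 mm notch), the ring is flush with the anvil, and the lever and tab are up.

```bash
python3 -c "
from bench import manip
print(manip.job_done())"
```

```text
the job is handed in; nothing more can be done
None
```

I pumped the lever until the ring was home against the anvil, pressed the red tab until the jaw sprang back, and withdrew the arm. I then handed the job in at about 17.5 s of the 45 s.

**Strokes:** There were six strokes.
- The first stopped short, and the jaw gained no notch. I had taken the lever's stop to be at TCP height 76 mm, but it is about 53 mm.
- The next three each moved the jaw one notch.
- The last two changed nothing; they confirmed the ring was home.

**Last checks:** In both pictures after letting go:
- The ring is flush with the anvil.
- The jaw is about 8 mm behind where it started. It evidently began on the 9 mm notch, so it is now within about 1 mm of fully back.
- The lever and tab are up, and the robot is clear with no contact force.

**What disagreed:**
- Contact came with the TCP about 9 mm lower than the stated 14 mm fingertip reach implied, at both the lever and the tab.
- Against the lever's stop the fingertip force reached 66 N once and 60 N once. That is under the 120 N wrist limit, and only the fingertips were meant to touch, but it was harder than I intended.

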